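Roof the four lanterns

TASK

Four brass lantern bodies and four loose brass roofs with chimneys stand mixed up among the clutter on the bench. Put each roof on the lantern body of the same shape and size, centred and lying flat, the square roofs turned so that their sides run along the sides of their lantern. Set the roofs down gently, do not drop them, and leave the lantern bodies standing where they are.

Things in the scene. Friction and masses are not known exactly. Their poses are not given: they have to be found in the camera images.
- big_round_roof_grip (a point): Loose larger round brass lantern roof: three flat round tiers, 15 mm high together, the lowest and widest 84 mm in diameter; in the middle on top an upright round chimney 22 mm in diameter, 46 mm tall. Stands upright, underside flat. Point: half-way up the chimney on its axis, 38 mm above the underside, 23 mm above the top tier; z up. About 150 g.
- big_round_lantern_mid (a point): The larger round lantern body, with no roof yet: a loose upright round brass and glass lantern 76 mm in diameter and 80 mm high, flat on top with a small dark vent hole in the middle. The point is on its vertical axis, half-way up (40 mm above its underside, 40 mm below its flat top); z axis up. About 500 g.
- small_round_roof_grip (a point): Loose smaller round brass lantern roof: three flat round tiers, 15 mm high together, the lowest and widest 56 mm in diameter; in the middle on top an upright round chimney 22 mm in diameter, 46 mm tall. Stands upright, underside flat. Point: half-way up the chimney on its axis, 38 mm above the underside, 23 mm above the top tier; z up. About 90 g.
- small_round_lantern_mid (a point): The smaller round lantern body, with no roof yet: a loose upright round brass and glass lantern 50 mm in diameter and 60 mm high, flat on top with a small dark vent hole in the middle. The point is on its vertical axis, half-way up (30 mm above its underside, 30 mm below its flat top); z axis up. About 300 g.
- big_square_roof_grip (a point): Loose larger square brass lantern roof: three flat square tiers, 15 mm high together, the lowest and widest 84 mm along each side; in the middle on top an upright round chimney 22 mm in diameter, 46 mm tall. Stands upright, underside flat. Point: half-way up the chimney on its axis, 38 mm above the underside, 23 mm above the top tier; z up; its x and y axes lie along the square's sides. About 150 g.
- big_square_lantern_mid (a point): The larger square lantern body, with no roof yet: a loose upright square brass and glass lantern 76 mm along each side and 80 mm high, flat on top with a small dark vent hole in the middle. The point is on its vertical axis, half-way up (40 mm above its underside, 40 mm below its flat top); z axis up; its x and y axes lie along the square's sides. About 500 g.
- small_square_roof_grip (a point): Loose smaller square brass lantern roof: three flat square tiers, 15 mm high together, the lowest and widest 56 mm along each side; in the middle on top an upright round chimney 22 mm in diameter, 46 mm tall. Stands upright, underside flat. Point: half-way up the chimney on its axis, 38 mm above the underside, 23 mm above the top tier; z up; its x and y axes lie along the square's sides. About 90 g.
- small_square_lantern_mid (a point): The smaller square lantern body, with no roof yet: a loose upright square brass and glass lantern 50 mm along each side and 60 mm high, flat on top with a small dark vent hole in the middle. The point is on its vertical axis, half-way up (30 mm above its underside, 30 mm below its flat top); z axis up; its x and y axes lie along the square's sides. About 300 g.
Not all that is in view belongs to the job. What is shaped like the part that bears small_square_roof_grip but pink or red is not meant.

How it is judged (in metres and radians):
At the end, for the whole second after the job is handed in: Each roof is on the lantern of its own shape and size: axes within 12 mm, seated within 4 mm in height, roof and lantern upright within 4 degrees, square roofs' sides within 12.6 degrees of their lantern's sides (any quarter turn); all at rest (horizontal distance between big_round_roof_grip and big_round_lantern_mid below 0.012 m and z of big_round_roof_grip in the frame of big_round_lantern_mid between 0.074 and 0.082 m and angle between each of big_round_roof_grip, big_round_lantern_mid, small_round_roof_grip, small_round_lantern_mid, big_square_roof_grip, big_square_lantern_mid, small_square_roof_grip, small_square_lantern_mid's own z axis and vertical below 0.07 rad and linear speed of each of big_round_roof, big_round_lantern, small_round_roof, small_round_lantern, big_square_roof, big_square_lantern, small_square_roof, small_square_lantern below 0.02 m/s and horizontal distance between small_round_roof_grip and small_round_lantern_mid below 0.012 m and z of small_round_roof_grip in the frame of small_round_lantern_mid between 0.064 and 0.072 m and horizontal distance between big_square_roof_grip and big_square_lantern_mid below 0.012 m and z of big_square_roof_grip in the frame of big_square_lantern_mid between 0.074 and 0.082 m and (angle between the x axis of big_square_roof_grip and the x axis of big_square_lantern_mid, either way round below 0.22 rad or angle between the x axis of big_square_roof_grip and the y axis of big_square_lantern_mid, either way round below 0.22 rad) and horizontal distance between small_square_roof_grip and small_square_lantern_mid below 0.012 m and z of small_square_roof_grip in the frame of small_square_lantern_mid between 0.064 and 0.072 m and (angle between the x axis of small_square_roof_grip and the x axis of small_square_lantern_mid, either way round below 0.22 rad or angle between the x axis of small_square_roof_grip and the y axis of small_square_lantern_mid, either way round below 0.22 rad)); the robot touches nothing.
It fails at once if a lantern body was shoved more than 40 mm or knocked over ((distance of big_round_lantern_mid from where it was at the start of the episode above 0.04 m or angle between big_round_lantern_mid's own z axis and vertical above 0.5 rad) or (distance of small_round_lantern_mid from where it was at the start of the episode above 0.04 m or angle between small_round_lantern_mid's own z axis and vertical above 0.5 rad) or (distance of big_square_lantern_mid from where it was at the start of the episode above 0.04 m or angle between big_square_lantern_mid's own z axis and vertical above 0.5 rad) or (distance of small_square_lantern_mid from where it was at the start of the episode above 0.04 m or angle between small_square_lantern_mid's own z axis and vertical above 0.5 rad)).
It fails at once if a roof was dropped from more than about 25 mm ((contact force between the fingers and big_round_roof below 0.05 N and linear speed of big_round_roof above 0.7 m/s) or (contact force between the fingers and small_round_roof below 0.05 N and linear speed of small_round_roof above 0.7 m/s) or (contact force between the fingers and big_square_roof below 0.05 N and linear speed of big_square_roof above 0.7 m/s) or (contact force between the fingers and small_square_roof below 0.05 N and linear speed of small_square_roof above 0.7 m/s)).
It also fails if it takes over 93 s, if anything falls off the work surface, if the arm or the gripper's body presses on something with over 40 N, if the wrist force passes 120 N, or if a joint passes its speed limit or range.

ROBOT

A 6-joint arm with a two-finger parallel gripper is mounted at the origin on the work surface. World frame = base frame: x ahead of the robot, y to its left, z up, the work surface at z = 0. Lengths are in mm, angles in rad, forces in N, time in s.
With the tool pointing down it reaches from about 225 to 875 mm from the base axis. Payload 3.4 kg.
Tool frame: the origin (TCP) lies at the centre of the arm's flange, where the gripper is bolted on; the fingertips stand 173 mm ahead of it and the grasp point (between the pads) lies ctrl.pinch_z ahead of it (ctrl.pinch_z is the distance from the TCP to the grasp point, in mm); z points along the fingers, y is the direction in which the jaws open and shut (so a half turn about z gives the same grasp; the last joint's range is limited). The gripper opens to 85 mm and grips with 20 to 120 N. Pads are 22 mm wide; open, the fingers measure 114 mm over their backs; the gripper's body (76 mm by 85 mm) begins 54 mm behind the grasp point. The pads swing forward as they close: fully open they stand 13 mm farther back than shut.
Start: joints at [-1.399, 0.276, 1.505, -0, 1.361, -0.121], TCP at [165.96, -550.547, 404.728] pointing down, gripper open.
Joint ranges: [-2.89, 2.89], [-0.75, 2.08], [0.22, 2.7], [-1.18, 4.32], [0.11, 2.71], [-2.7, 2.7]. Speed limits (rad/s): [2.57, 2.57, 3.14, 3.14, 3.14, 3.14].

INTERFACE

Orientations are given as a 3x3 rotation matrix whose columns are the frame's x, y, z axes.
In Python, from workcell import ctrl gives the robot as it stands.
- The arm moves only by the tool send_rows, never from a script. Its argument "motion" is a list of rows, each a list of 5 numbers: the shift along the tool's x, y, z in cm, then the turn about the tool's z in degrees, then the finger opening in cm, from 0 to 8.54. A call has exactly 5 rows; each row shifts and turns the commanded pose from where the row before left it, along the tool's axes as they then stand; what a row does not reach is not made up. A row lasts 1/12 s, in which the tool goes at most 41.7 mm and 7.16 degrees, less where a joint would pass 70% of its speed; a pose out of reach is approached as far as the arm can. A call is refused whole if a number of a shift passes 4.17 or a number of a turn 7.16, either way. A call with a gripper value outside its range is refused whole. The fingers move at their own pace and stop on an object; the grip force is fixed at half the most. Time passes only in rows, so rows that do not move let the fingers close, or fill a call up. It gives the time, the measured TCP pose, the force and the opening at its end, in the units of the state.
- ctrl.read_state(): the state, without advancing time (a new reading comes with each control period).
- ctrl.read_camera(name): name is "side" or "top" or "wrist"; returns the picture (420x560x3 uint8, red, green, blue); there is no depth.
- ctrl.camera_info(name): a dict with "fx", "fy", "cx", "cy" (pixels), "dist" ([k1, k2, p1, p2, k3] as OpenCV has them; the pictures are not rectified), "position" and "attitude" of the camera in the world. Camera axes: x right, y up, looking along -z (the intrinsics and any distortion apply to the point x, -y, -z); pixel columns grow to the right and rows downward; lengths in mm; the calibration is good to about 2 mm. A picture is of the moment at which its call begins: read the wrist's pose just before it. camera_info takes no time and is no camera call; for the wrist camera it gives the pose at the moment of the call.
- ctrl.job_done(): hands the job in, once; it reports no verdict.
The state is a dict: "t": time; "joint_positions": joint angles; "qvel": joint speeds; "joint_torque": joint torques, N m; "tool_pos": TCP position; "orientation": TCP orientation; "wrist_force": force on the tool from outside, world axes, zero at the start; "ft_torque": the same for the moment, N m; "width": finger opening in mm.
Only numpy, scipy, OpenCV 4.12 (cv2) and the standard library are available. Lean on these libraries where they do the work, as an engineer would, in place of code of your own. Each camera call takes 0.05 s, during which the arm holds its last target.

## Working session

There is one attempt and no reset: what is moved stays moved. The work goes in short steps, Python scripts to look and compute and a tool call to move; the robot and the scene stay as the last step left them, time stands still between calls to the robot, and variables do not carry over. Pictures are saved under pics/ and viewed, and the job is handed in when it is done.

Besides the shell and the picture viewer there is one more tool, called after "Call:" by a JSON object that holds its "method" and its "body". send_rows: Moves the arm, as the interface text tells. Its arguments: {"type":"object","properties":{"motion":{"type":"array"}},"required":["motion"]}

```bash
ls; mkdir -p pics
python3 - <<'E'
from workcell import ctrl
import cv2
print(ctrl.pinch_z, ctrl.read_state())
for n in ["top","side","wrist"]:
    print(n,ctrl.camera_info(n))
    cv2.imwrite(f"pics/{n}0.png",ctrl.read_camera(n)[:,:,::-1])
E
```

```text
pics
154.70000000000002 {'t': 0.0, 'joint_positions': array([-1.39898942e+00,  2.76576808e-01,  1.50613891e+00,  2.41463342e-05,
        1.36066741e+00, -1.20978085e-01]), 'qvel': array([-0.00027091,  0.00217034, -0.00020205,  0.00203469,  0.00057917,
       -0.00133977]), 'joint_torque': array([ 1.89547507e-03, -4.16767681e+01, -2.45807236e+01,  4.82751511e-04,
        1.10725666e-02, -1.01765184e-05]), 'tool_pos': array([ 165.93100114, -550.31556554,  403.84748651]), 'orientation': array([[ 9.57445279e-01,  2.88614721e-01, -2.82836592e-04],
       [ 2.88614760e-01, -9.57443677e-01,  1.76814779e-03],
       [ 2.39513376e-04, -1.77453557e-03, -9.99998397e-01]]), 'wrist_force': array([0.0929953 , 0.48837797, 0.34769533]), 'ft_torque': array([-0.02437366,  0.00867712, -0.01329685]), 'width': 85.52140435468985}
top {'fx': 412.8318376343417, 'fy': 412.8318376343417, 'cx': 286.58539416956467, 'cy': 213.52699603849106, 'dist': array([0.03419743, 0.        , 0.        , 0.        , 0.        ]), 'position': array([ 371.84536216,  -16.82595034, 1040.7927421 ]), 'attitude': array([[ 0.0240136
[... 290 characters left out ...]
,  0.        ,  0.        ]), 'position': array([209.71947679, 922.49834257, 622.74722174]), 'attitude': array([[-0.95506798,  0.16755895, -0.2444773 ],
       [-0.29583718, -0.48872352,  0.82074947],
       [ 0.01804211,  0.85619701,  0.51633435]])}
wrist {'fx': 295.4720854092927, 'fy': 295.4720854092927, 'cx': 280.3028450694423, 'cy': 212.93210044676536, 'dist': array([-0.06616305,  0.        ,  0.        ,  0.        ,  0.        ]), 'position': array([ 242.89258572, -527.3109608 ,  372.87233562]), 'attitude': array([[ 2.88467269e-01,  9.09250673e-01,  3.00083068e-01],
       [-9.57489421e-01,  2.74196692e-01,  8.96112914e-02],
       [-8.02657591e-04, -3.13176287e-01,  9.49694671e-01]])}
```

View pics/top0.png

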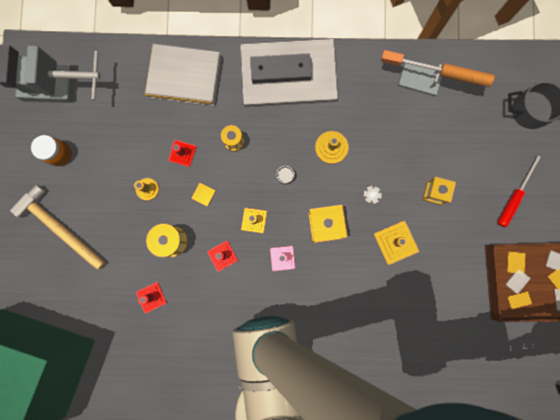

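View pics/side0.png

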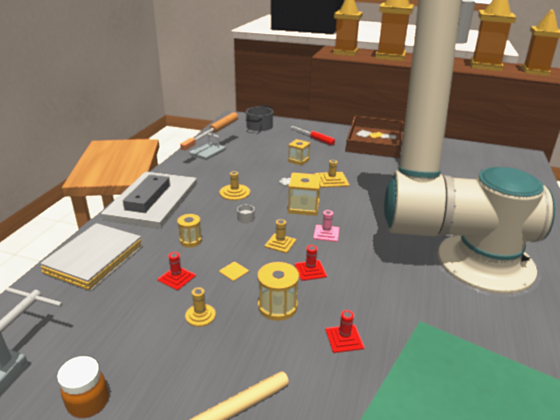

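View pics/wrist0.png

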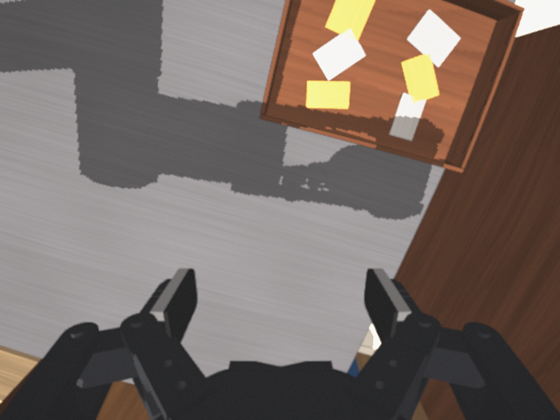

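The top picture shows everything that matters. Bodies: big round (165,240), small round (232,137), big square (328,223) and small square (441,189). Roofs: big round (332,147), small round (147,188), small square (254,219) and big square (397,242). The red and pink ones are decoys. I'll enlarge it next.

Run:
```python
import cv2
im=cv2.imread("pics/top0.png")
a=cv2.resize(im[170:275,120:270],None,fx=5,fy=5,interpolation=cv2.INTER_CUBIC)
b=cv2.resize(im[115:220,200:360],None,fx=5,fy=5,interpolation=cv2.INTER_CUBIC)
c=cv2.resize(im[165:275,300:460],None,fx=5,fy=5,interpolation=cv2.INTER_CUBIC)
for n,i in zip("abc",(a,b,c)): cv2.imwrite(f"pics/crop_{n}.png",i)
```

```text
(no output)
```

View pics/crop_a.png

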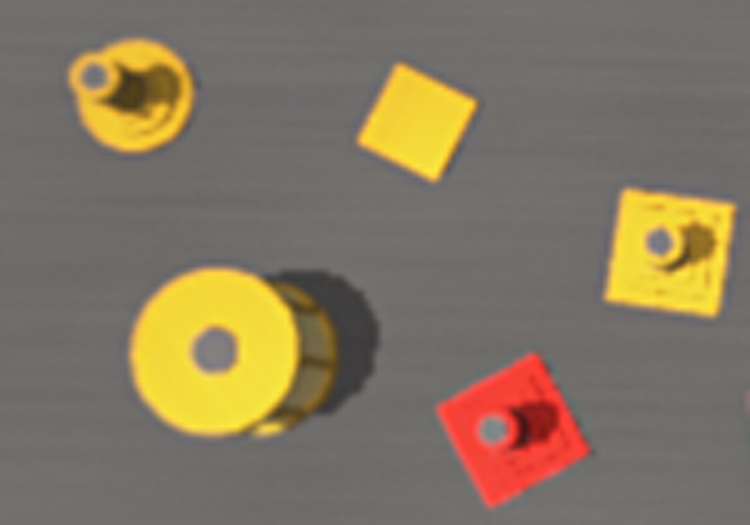

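View pics/crop_b.png

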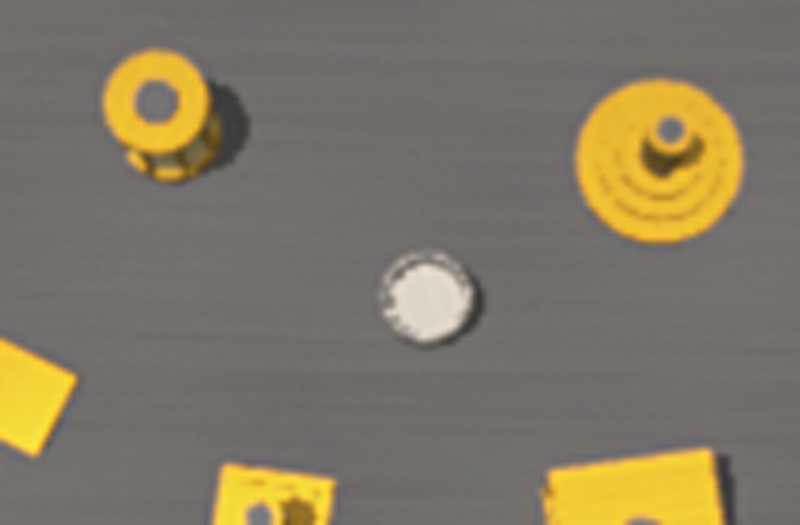

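View pics/crop_c.png

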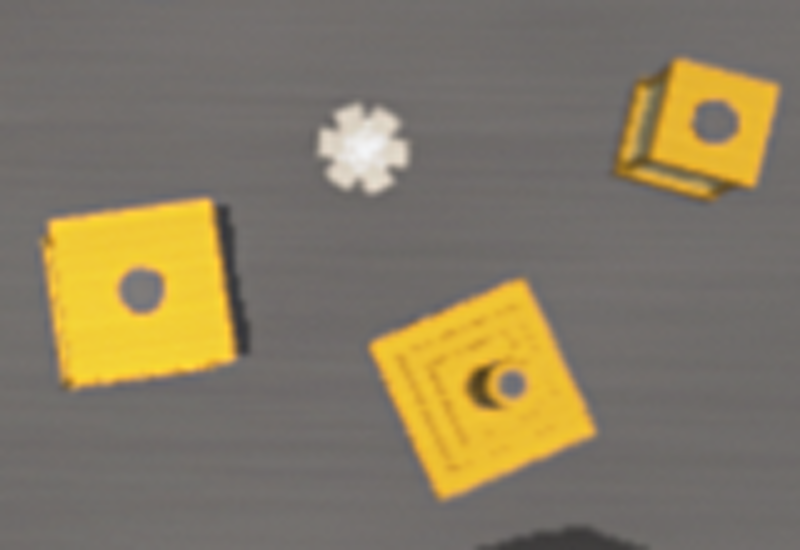

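```bash
cat > h.py <<'E'
import numpy as np, cv2
from workcell import ctrl
def ray(name,uv,info=None):
    i=info or ctrl.camera_info(name)
    K=np.array([[i['fx'],0,i['cx']],[0,i['fy'],i['cy']],[0,0,1.]])
    p=cv2.undistortPoints(np.array(uv,float).reshape(-1,1,2),K,np.array(i['dist'])).reshape(-1,2)
    d=np.c_[p[:,0],-p[:,1],-np.ones(len(p))]@np.array(i['attitude']).T
    return np.array(i['position']),d
def atz(name,uv,z,info=None):
    o,d=ray(name,uv,info)
    return (o+d*((z-o[2])/d[:,2])[:,None])[:,:2]
def proj(name,P,info=None):
    i=info or ctrl.camera_info(name)
    c=(np.array(P,float).reshape(-1,3)-i['position'])@np.array(i['attitude'])
    c=c*[1,-1,-1]
    K=np.array([[i['fx'],0,i['cx']],[0,i['fy'],i['cy']],[0,0,1.]])
    return cv2.projectPoints(c,np.zeros(3),np.zeros(3),K,np.array(i['dist']))[0].reshape(-1,2)
E
python3 - <<'E'
from h import *
def f(off,pts): return np.array(pts)/5.+off-0.4
np.set_printoptions(precision=1,suppress=True)
A,B,C=np.array([120,170]),np.array([200,115]),np.array([300,165])
def circ(n,off,c,z,top=None,ztop=None,d=None):
    print(n,atz('top',f(off,[c]),z), end=' ')
    if d: q=atz('top',f(off,[[c[0]-d/2,c[1]],[c[0]+d/2,c[1]]]),z); print('dia',np.linalg.norm(q[0]-q[1]),end=' ')
    if top: print('2nd',atz('top',f(off,[top]),ztop),end='')
    print()
def sq(n,off,cs,z,top,ztop):
    q=atz('top',f(off,cs),z); e=np.roll(q,-1,0)-q
    a=np.degrees(np.arctan2(e[:,1],e[:,0]))
    print(n,'cen',q.mean(0),'sides',np.linalg.norm(e,axis=1),'ang',a%90,'2nd',atz('top',f(off,[top]),ztop))
circ('SRr',A,(135,95),2,(95,77),61,116)
circ('BRl',A,(215,352),80,(215,351),80,170)
sq('SSr',A,[(622,188),(735,206),(717,317),(604,300)],3,(659,241),61)
circ('SRl',B,(157,101),60,(157,102),60,109)
circ('BRr',B,(659.5,160.5),3,(671,129),61,167)
sq('BSl',C,[(49,220),(212,198),(237,358),(68,382)],80,(142,290),80)
sq('BSr',C,[(370,345),(525,279),(597,434),(443,500)],3,(511,384),61)
sq('SSl',C,[(680,58),(780,85),(756,187),(652,157)],60,(715,121),60)
E
```

```text
SRr [[536.9 354.5]] dia 58.80979370604044 2nd [[535.8 353. ]]
BRl [[404.6 282.4]] dia 78.80595103504564 2nd [[405.1 282.4]]
SSr cen [462.5  79.8] sides [58.1 56.9 57.7 57.5] ang [82.2 82.5 82.8 82.9] 2nd [[462.9  79.6]]
SRl [[664.9 136. ]] dia 53.14151535661924 2nd [[664.4 136. ]]
BRr [[ 656.2 -114.4]] dia 85.5201975110764 2nd [[ 656.  -114.3]]
BSl cen [ 454.4 -101.1] sides [77.  75.6 79.2 76.2] ang [9.  9.4 9.4 7.7] 2nd [[ 454.  -101.4]]
BSr cen [ 414.9 -278.9] sides [84.8 84.2 83.6 84.2] ang [24.4 24.5 24.4 25.4] 2nd [[ 415.3 -277.1]]
SSl cen [ 542.6 -375.2] sides [48.5 50.8 50.4 50.1] ang [75.5 76.3 74.6 74.1] 2nd [[ 542.9 -374.3]]
```

The top-view sizes and the second-point checks agree within 2 mm. First I'll turn the tool to yaw 0.

Call:
{"method": "send_rows", "body": {"motion": [[0,0,0,3.35,6],[0,0,0,3.35,6],[0,0,0,3.35,6],[0,0,0,3.35,6],[0,0,0,3.35,6]]}}

```text
t: 0.57
tool_pos: [165.9, -550.4, 404.3]
orientation: [[1.0, -0.002, -0.0], [-0.002, -1.0, 0.001], [-0.0, -0.001, -1.0]]
wrist_force: [-0.8, -0.5, -1.1]
width: 60.0
```

Call:
{"method": "send_rows", "body": {"motion": [[2.49,-2.72,0.5,0,6],[2.49,-2.72,0.5,0,6],[2.49,-2.72,0.5,0,6],[2.49,-2.72,0.5,0,6],[2.49,-2.72,0.5,0,6]]}}

```text
t: 0.98
tool_pos: [291.1, -413.1, 379.3]
orientation: [[1.0, -0.0, -0.0], [-0.0, -1.0, 0.0], [-0.0, -0.0, -1.0]]
wrist_force: [0.7, 0.1, -0.7]
width: 59.9
```

Call:
{"method": "send_rows", "body": {"motion": [[2.49,-2.72,1.0,0,6],[2.49,-2.72,1.0,0,6],[2.49,-2.72,1.0,0,6],[2.49,-2.72,1.0,0,6],[2.49,-2.72,1.0,0,6]]}}

```text
t: 1.4
tool_pos: [415.6, -276.8, 329.2]
orientation: [[1.0, 0.0, 0.0], [0.0, -1.0, -0.0], [0.0, 0.0, -1.0]]
wrist_force: [0.4, -0.8, -0.9]
width: 59.9
```

Call:
{"method": "send_rows", "body": {"motion": [[0,0,0,0,6],[0,0,0,0,6],[0,0,0,0,6],[0,0,0,0,6],[0,0,0,0,6]]}}

```text
t: 1.82
tool_pos: [414.3, -279.5, 330.1]
orientation: [[1.0, -0.001, 0.0], [-0.001, -1.0, -0.001], [0.0, 0.001, -1.0]]
wrist_force: [-0.0, -0.1, 0.6]
width: 59.9
```

Run:
```python
from h import *
i=ctrl.camera_info('wrist')
im=ctrl.read_camera('wrist')[:,:,::-1]
cv2.imwrite('pics/w1.png',im)
print(proj('wrist',[[415,-278.5,61],[415,-278.5,0]],i), i['position'])
```

```text
[[278.29791999 214.34758729]
 [278.56994439 195.83839414]] [ 494.64622507 -279.90729523  299.03272532]
```

View pics/w1.png

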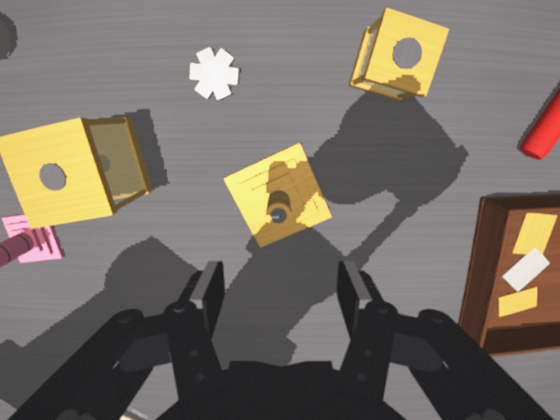

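The wrist view shows the big square roof's chimney top at (279,215), predicted (278,214). The lantern vents are at (53,177) and (407,53). I'll cross-check those as well.

Run:
```python
from h import *
np.set_printoptions(precision=1,suppress=True)
print(atz('wrist',[[279,215]],61),atz('wrist',[[53,177]],80),atz('wrist',[[407,53]],60))
q=atz('wrist',[[386,9],[448,30],[428,96],[366,77]],60);e=np.roll(q,-1,0)-q;print(np.degrees(np.arctan2(e[:,1],e[:,0]))%90,np.linalg.norm(e,axis=1))
q=atz('wrist',[[0,135],[84,119],[112,215],[30,228]],80);e=np.roll(q,-1,0)-q;print(np.degrees(np.arctan2(e[:,1],e[:,0]))%90,np.linalg.norm(e,axis=1))
```

```text
[[ 414.4 -279.1]] [[ 452.5 -102.4]] [[ 541.1 -374.7]]
[75.8 78.1 75.7 76. ] [49.5 48.3 51.3 48.2]
[7.1 6.9 8.6 4.5] [72.8 74.6 76.  76.7]
```

Call:
{"method": "send_rows", "body": {"motion": [[0,-0.1,2.7,0,6],[0,0,2.7,0,6],[0,0,2.7,0,6],[0,0,2.7,0,6],[0,0,2.7,0,6]]}}

```text
t: 2.28
tool_pos: [414.3, -278.4, 194.1]
orientation: [[1.0, -0.002, 0.001], [-0.002, -1.0, -0.001], [0.001, 0.001, -1.0]]
wrist_force: [-0.9, -0.6, 0.2]
width: 59.7
```

Close on the chimney.

Call:
{"method": "send_rows", "body": {"motion": [[0,0,0.1,0,4],[0,0,0,0,3],[0,0,0,0,2],[0,0,0,0,1],[0,0,0,0,0.5]]}}

```text
t: 2.7
tool_pos: [415.2, -278.0, 195.2]
orientation: [[1.0, 0.0, 0.002], [0.0, -1.0, -0.002], [0.002, 0.002, -1.0]]
wrist_force: [-0.1, -0.0, -1.9]
width: 20.4
```

Call:
{"method": "send_rows", "body": {"motion": [[0,0,0,0,0.5],[0,0,0,0,0.5],[0,0,0,0,0.5],[0,0,0,0,0.5],[0,0,0,0,0.5]]}}

```text
t: 3.12
tool_pos: [415.3, -278.0, 195.1]
orientation: [[1.0, 0.001, 0.002], [0.001, -1.0, -0.002], [0.002, 0.002, -1.0]]
wrist_force: [-0.8, -0.4, 6.5]
width: 20.9
```

Call:
{"method": "send_rows", "body": {"motion": [[0,0,-0.5,0,0.5],[0,0,-2.5,0,0.5],[0,0,-4,0,0.5],[0,0,-4,0,0.5],[0,0,-3,0,0.5]]}}

```text
t: 3.53
tool_pos: [414.9, -277.2, 336.6]
orientation: [[1.0, 0.001, 0.002], [0.001, -1.0, -0.001], [0.002, 0.001, -1.0]]
wrist_force: [1.1, -1.1, -2.5]
width: 20.3
```

Call:
{"method": "send_rows", "body": {"motion": [[0.39,-1.77,0,0,0.5],[0.77,-3.53,0,0,0.5],[0.77,-3.53,0,0,0.5],[0.77,-3.53,0,0,0.5],[0.77,-3.53,0,0,0.5]]}}

```text
t: 3.95
tool_pos: [449.0, -116.8, 333.8]
orientation: [[1.0, -0.0, -0.0], [-0.0, -1.0, 0.0], [-0.0, -0.0, -1.0]]
wrist_force: [0.6, -0.6, -1.3]
width: 20.7
```

Call:
{"method": "send_rows", "body": {"motion": [[0.39,-1.77,0,0,0.5],[0,0,0,4,0.5],[0,0,0,4,0.5],[0,0,0,4,0.5],[0,0,0,4,0.5]]}}

```text
t: 4.37
tool_pos: [453.0, -100.1, 333.7]
orientation: [[0.961, -0.278, -0.001], [-0.278, -0.961, 0.0], [-0.001, -0.0, -1.0]]
wrist_force: [1.5, -0.3, -2.5]
width: 20.8
```

Run:
```python
from h import *
print(ctrl.read_state()['tool_pos'],ctrl.read_state()['width'])
a=ctrl.read_camera('wrist')[:,:,::-1]; b=ctrl.read_camera('side')[:,:,::-1]
cv2.imwrite('pics/w2.png',a); cv2.imwrite('pics/s2.png',cv2.resize(b[80:320,150:460],None,fx=2.5,fy=2.5))
print(ctrl.read_state()['tool_pos'],ctrl.read_state()['orientation'])
```

```text
[ 452.96552135 -100.11992825  333.66767707] 20.794491935666567
[ 452.9925257  -100.40480079  333.65196727] [[ 9.61555796e-01 -2.74608973e-01 -6.02206183e-04]
 [-2.74608827e-01 -9.61555975e-01  3.15419576e-04]
 [-6.65672000e-04 -1.37922388e-04 -9.99999769e-01]]
```

View pics/w2.png

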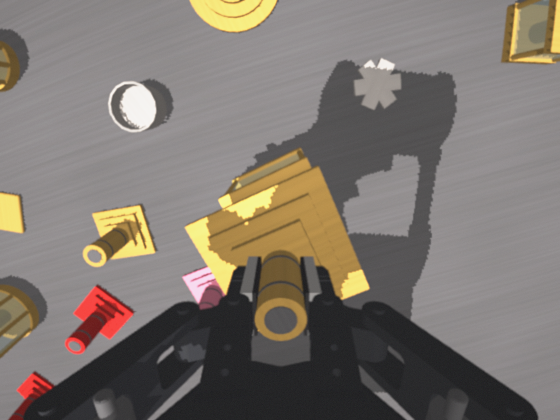

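View pics/s2.png

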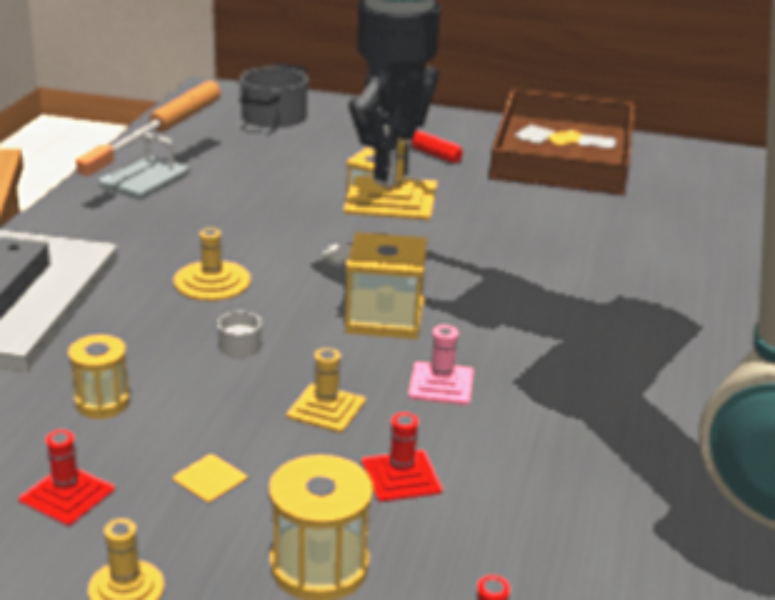

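The roof is held level above the big square lantern. Roof edge (186,229)–(318,168) and lantern edge (~225,195)–(300,152) differ a little in slope, so I'll work out the angles.

Run:
```python
import cv2
im=cv2.imread('pics/w2.png')
cv2.imwrite('pics/w2c.png',cv2.resize(im[135:315,170:385],None,fx=3.3,fy=3.3,interpolation=cv2.INTER_CUBIC))
```

```text
(no output)
```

View pics/w2c.png

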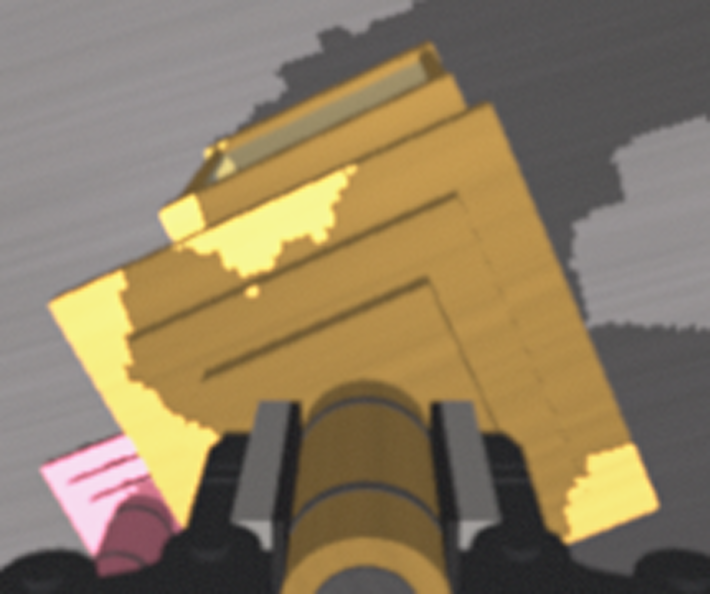

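The edges are parallel (24.8° against 24.1°), so I'll lower it.

Call:
{"method": "send_rows", "body": {"motion": [[0,0,0.8,0,0.5],[0,0,1.7,0,0.5],[0,0,1.7,0,0.5],[0,0,1.0,0,0.5],[0,0,0.4,0,0.5]]}}

```text
t: 4.88
tool_pos: [452.3, -100.5, 275.6]
orientation: [[0.962, -0.274, -0.004], [-0.274, -0.962, 0.001], [-0.004, -0.0, -1.0]]
wrist_force: [-0.1, 0.7, -1.8]
width: 20.7
```

Call:
{"method": "send_rows", "body": {"motion": [[0,0,0.1,0,0.5],[0,0,0.1,0,0.5],[0,0,0,0,0.5],[0,0,0,0,0.5],[0,0,0,0,0.5]]}}

```text
t: 5.3
tool_pos: [453.6, -100.9, 276.3]
orientation: [[0.961, -0.275, 0.001], [-0.275, -0.961, -0.001], [0.001, 0.0, -1.0]]
wrist_force: [0.2, -0.2, -2.0]
width: 20.6
```

Call:
{"method": "send_rows", "body": {"motion": [[0,0,0.1,0,0.5],[0,0,0,0,0.5],[0,0,0,0,0.5],[0,0,0,0,0.5],[0,0,0,0,0.5]]}}

```text
t: 5.72
tool_pos: [453.7, -100.9, 275.1]
orientation: [[0.961, -0.275, 0.001], [-0.275, -0.961, -0.001], [0.001, 0.0, -1.0]]
wrist_force: [-0.5, 1.2, 1.6]
width: 20.8
```

Call:
{"method": "send_rows", "body": {"motion": [[0,0,0.1,0,0.5],[0,0,0,0,0.5],[0,0,0,0,0.5],[0,0,0,0,0.5],[0,0,0,0,0.5]]}}

```text
t: 6.13
tool_pos: [453.6, -100.9, 275.1]
orientation: [[0.961, -0.275, 0.002], [-0.275, -0.961, -0.001], [0.002, 0.0, -1.0]]
wrist_force: [-0.9, 1.2, 10.6]
width: 20.7
```

Contact came at 275.1, as predicted. I'll release and rise.

Call:
{"method": "send_rows", "body": {"motion": [[0,0,-0.1,0,2.6],[0,0,0,0,4],[0,0,0,0,5],[0,0,0,0,5.5],[0,0,0,0,5.5]]}}

```text
t: 6.55
tool_pos: [453.3, -100.8, 274.4]
orientation: [[0.961, -0.275, -0.001], [-0.275, -0.961, 0.0], [-0.001, 0.0, -1.0]]
wrist_force: [-0.2, -0.3, -0.7]
width: 55.2
```

Call:
{"method": "send_rows", "body": {"motion": [[0,0,-1,0,5.5],[0,0,-2,0,5.5],[0,0,-3,-4,5.5],[0,0,-1,-6,5.5],[0,0,0,-6,5.5]]}}

```text
t: 6.97
tool_pos: [454.4, -101.2, 347.5]
orientation: [[1.0, 0.006, 0.006], [0.006, -1.0, -0.002], [0.006, 0.002, -1.0]]
wrist_force: [0.6, -0.1, -0.1]
width: 55.0
```

Run:
```python
from h import *
b=ctrl.read_camera('side')[:,:,::-1]
cv2.imwrite('pics/s3.png',cv2.resize(b[130:230,250:380],None,fx=5,fy=5))
```

```text
(no output)
```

View pics/s3.png

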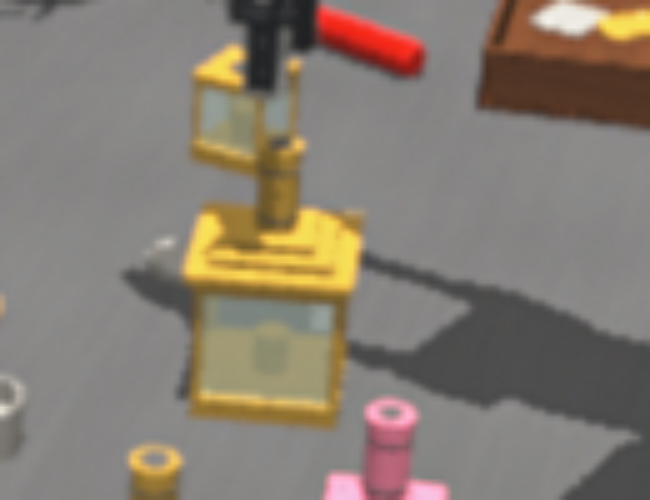

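The big square roof sits flat and squared on its lantern. Next is the small square roof at (462.7, 79.7).

Call:
{"method": "send_rows", "body": {"motion": [[0.15,-3.6,0,0,5.5],[0.2,-3.6,0,0,5.5],[0.2,-3.6,0,0,5.5],[0.2,-3.6,0,0,5.5],[0.15,-3.68,0,0,5.5]]}}

```text
t: 7.43
tool_pos: [461.9, 81.4, 344.1]
orientation: [[1.0, -0.003, -0.001], [-0.003, -1.0, -0.0], [-0.001, 0.0, -1.0]]
wrist_force: [1.3, -0.3, -0.4]
width: 54.8
```

Call:
{"method": "send_rows", "body": {"motion": [[0,0,2,0,5.5],[0,0,2,0,5.5],[0,0,0,0,5.5],[0,0,0,0,5.5],[0,0,0,0,5.5]]}}

```text
t: 7.85
tool_pos: [462.6, 79.7, 305.0]
orientation: [[1.0, -0.001, 0.0], [-0.001, -1.0, -0.0], [0.0, 0.0, -1.0]]
wrist_force: [-0.7, 0.2, -0.5]
width: 54.9
```

Run:
```python
from h import *
i=ctrl.camera_info('wrist')
cv2.imwrite('pics/w4.png',ctrl.read_camera('wrist')[:,:,::-1])
print(proj('wrist',[[462.7,79.7,61],[404.8,282.4,80],[664.6,136,60]],i))
```

```text
[[279.75358418 225.4372853 ]
 [ 32.04653732 299.55211725]
 [187.43320249 -84.47142084]]
```

View pics/w4.png

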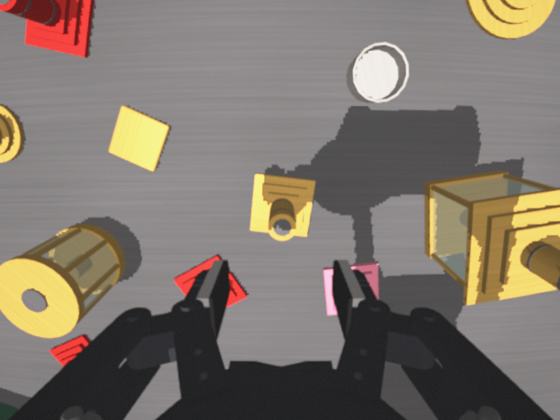

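Chimney top at (282,227) against (280,225) predicted, which is about 1 mm. Big round vent is at (35,299) against (32,300). Descend.

Call:
{"method": "send_rows", "body": {"motion": [[-0.05,0.05,2.5,0,5.5],[0,0,3,0,5.5],[0,0,3,0,5.5],[0,0,2,0,5.5],[0,0,0.4,0,5.5]]}}

```text
t: 8.32
tool_pos: [461.0, 78.8, 193.7]
orientation: [[1.0, -0.001, -0.004], [-0.001, -1.0, -0.0], [-0.004, 0.0, -1.0]]
wrist_force: [-0.4, 0.2, 0.4]
width: 55.5
```

Call:
{"method": "send_rows", "body": {"motion": [[0,0,0,0,4],[0,0,0,0,3],[0,0,0,0,2],[0,0,0,0,1],[0,0,0,0,0.5]]}}

```text
t: 8.73
tool_pos: [462.8, 79.3, 197.4]
orientation: [[1.0, 0.0, 0.004], [0.0, -1.0, -0.0], [0.004, 0.0, -1.0]]
wrist_force: [-0.8, -1.9, 6.7]
width: 20.9
```

Call:
{"method": "send_rows", "body": {"motion": [[0,0,0,0,0.5],[0,0,0,0,0.5],[0,0,0,0,0.5],[0,0,0,0,0.5],[0,0,0,0,0.5]]}}

```text
t: 9.15
tool_pos: [462.8, 79.4, 197.4]
orientation: [[1.0, 0.001, 0.004], [0.001, -1.0, -0.0], [0.004, 0.0, -1.0]]
wrist_force: [0.6, -1.7, 7.1]
width: 20.7
```

Call:
{"method": "send_rows", "body": {"motion": [[0,0,-1.5,0,0.5],[0,0,-4,0,0.5],[0,0,-4,0,0.5],[0,0,-4,0,0.5],[0,0,-4,0,0.5]]}}

```text
t: 9.57
tool_pos: [460.9, 79.6, 373.0]
orientation: [[1.0, 0.001, 0.0], [0.001, -1.0, 0.0], [0.0, -0.0, -1.0]]
wrist_force: [1.0, 1.7, -2.0]
width: 20.7
```

Call:
{"method": "send_rows", "body": {"motion": [[0.3,1.72,0,0,0.5],[0.6,3.43,0,0,0.5],[0.6,3.43,0,0,0.5],[0.6,3.43,0,0,0.5],[0.6,3.43,0,0,0.5]]}}

```text
t: 9.98
tool_pos: [488.4, -76.0, 371.4]
orientation: [[1.0, 0.001, 0.001], [0.001, -1.0, -0.0], [0.001, 0.0, -1.0]]
wrist_force: [0.7, 0.6, -0.2]
width: 20.5
```

Call:
{"method": "send_rows", "body": {"motion": [[0.6,3.43,0,0,0.5],[0.6,3.43,0,0,0.5],[0.6,3.43,0,0,0.5],[0.6,3.43,0,0,0.5],[0.6,3.43,0,0,0.5]]}}

```text
t: 10.4
tool_pos: [518.6, -247.8, 371.0]
orientation: [[1.0, 0.0, 0.0], [0.0, -1.0, 0.0], [0.0, -0.0, -1.0]]
wrist_force: [0.5, 0.1, -0.7]
width: 20.6
```

Call:
{"method": "send_rows", "body": {"motion": [[0.6,3.43,0,0,0.5],[0.6,3.43,0,0,0.5],[0.6,3.43,0,0,0.5],[0.45,2.55,0,0,0.5],[0,0,0,0,0.5]]}}

```text
t: 10.82
tool_pos: [541.8, -379.9, 370.2]
orientation: [[1.0, -0.003, 0.001], [-0.003, -1.0, -0.004], [0.001, 0.004, -1.0]]
wrist_force: [0.7, -0.4, -1.2]
width: 20.1
```

Call:
{"method": "send_rows", "body": {"motion": [[0,0,2,0,0.5],[0,0,2,2.5,0.5],[0,0,0,2.5,0.5],[0,0,0,2.5,0.5],[0,0,0,0,0.5]]}}

```text
t: 11.23
tool_pos: [541.2, -374.0, 330.3]
orientation: [[0.991, -0.13, -0.001], [-0.13, -0.991, 0.001], [-0.001, -0.001, -1.0]]
wrist_force: [0.2, 0.1, -1.6]
width: 20.5
```

Run:
```python
from h import *
i=ctrl.camera_info('wrist')
im=ctrl.read_camera('wrist')[:,:,::-1]
cv2.imwrite('pics/w5.png',im)
b=ctrl.read_camera('side')[:,:,::-1]
cv2.imwrite('pics/s5.png',cv2.resize(b[90:230,230:400],None,fx=4,fy=4))
print(ctrl.read_state()['tool_pos'])
```

```text
[ 541.45450938 -374.18996314  331.04523844]
```

View pics/w5.png

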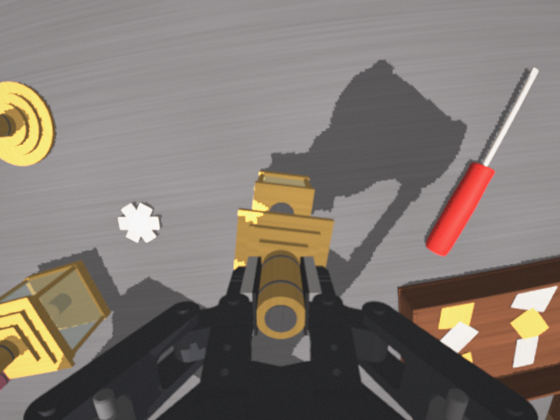

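View pics/s5.png

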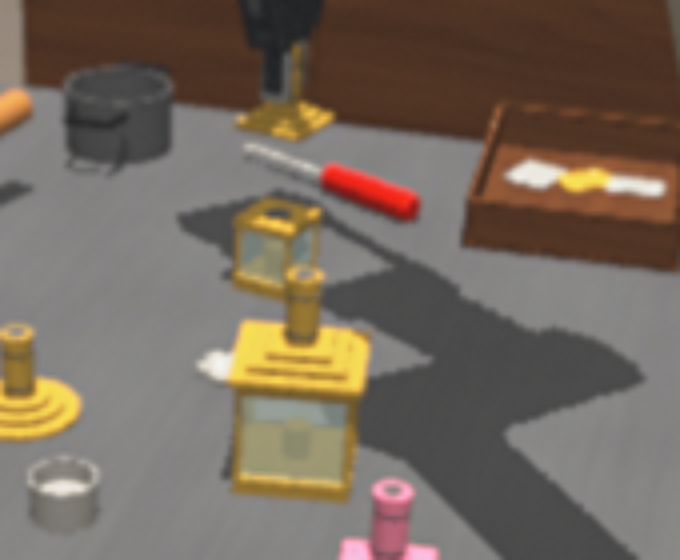

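The roof and lantern edges are parallel (6.1° and 6.2°) and their mid-columns are 285.5 and 286.5. Lower.

Call:
{"method": "send_rows", "body": {"motion": [[0,0,1,0,0.5],[0,0,2,0,0.5],[0,0,2,0,0.5],[0,0,1.4,0,0.5],[0,0,0.6,0,0.5]]}}

```text
t: 11.75
tool_pos: [540.7, -373.9, 257.9]
orientation: [[0.992, -0.129, -0.003], [-0.129, -0.992, 0.003], [-0.004, -0.003, -1.0]]
wrist_force: [-0.6, -0.5, -1.3]
width: 20.9
```

Call:
{"method": "send_rows", "body": {"motion": [[0,0,0.1,0,0.5],[0,0,0.1,0,0.5],[0,0,0,0,0.5],[0,0,0,0,0.5],[0,0,0,0,0.5]]}}

```text
t: 12.17
tool_pos: [541.7, -375.0, 259.6]
orientation: [[0.992, -0.13, 0.001], [-0.13, -0.992, -0.001], [0.001, 0.001, -1.0]]
wrist_force: [-0.2, 0.7, -1.5]
width: 20.7
```

Call:
{"method": "send_rows", "body": {"motion": [[0,0,0.1,0,0.5],[0,0,0,0,0.5],[0,0,0,0,0.5],[0,0,0,0,0.5],[0,0,0,0,0.5]]}}

```text
t: 12.58
tool_pos: [541.5, -374.8, 257.8]
orientation: [[0.992, -0.13, 0.0], [-0.13, -0.992, -0.0], [0.0, 0.0, -1.0]]
wrist_force: [-0.3, -0.1, -1.0]
width: 20.6
```

Call:
{"method": "send_rows", "body": {"motion": [[0,0,0.1,0,0.5],[0,0,0,0,0.5],[0,0,0,0,0.5],[0,0,0,0,0.5],[0,0,0,0,0.5]]}}

```text
t: 13.0
tool_pos: [541.5, -374.8, 257.4]
orientation: [[0.992, -0.13, 0.001], [-0.13, -0.992, -0.001], [0.001, 0.0, -1.0]]
wrist_force: [-1.0, 0.5, 5.7]
width: 20.5
```

Contact at 257.4, as expected. Release, rise and turn back.

Call:
{"method": "send_rows", "body": {"motion": [[0,0,0,0,2.6],[0,0,0,0,4],[0,0,0,0,5],[0,0,0,0,5.5],[0,0,0,0,5.5]]}}

```text
t: 13.42
tool_pos: [541.5, -374.8, 256.3]
orientation: [[0.992, -0.13, -0.0], [-0.13, -0.992, 0.0], [-0.0, -0.0, -1.0]]
wrist_force: [-0.1, 0.4, -0.5]
width: 55.5
```

Call:
{"method": "send_rows", "body": {"motion": [[0,0,-1,0,5.5],[0,0,-2,0,5.5],[0,0,-3,0,5.5],[0,0,-3,-2.5,5.5],[0,0,-1,-5,5.5]]}}

```text
t: 13.83
tool_pos: [542.3, -375.4, 362.5]
orientation: [[1.0, 0.003, 0.007], [0.003, -1.0, -0.006], [0.007, 0.006, -1.0]]
wrist_force: [0.2, 0.2, 0.5]
width: 54.9
```

Run:
```python
from h import *
i=ctrl.camera_info('wrist')
im=ctrl.read_camera('wrist')[:,:,::-1]
cv2.imwrite('pics/w6.png',im)
b=ctrl.read_camera('side')[:,:,::-1]
cv2.imwrite('pics/s6.png',cv2.resize(b[90:230,230:400],None,fx=4,fy=4))
print(ctrl.read_state()['tool_pos'])
print(proj('wrist',[[542.2,-374.8,121]],i))
```

```text
[ 542.03362286 -375.20785642  360.71124134]
[[277.18907749 228.69941392]]
```

View pics/w6.png

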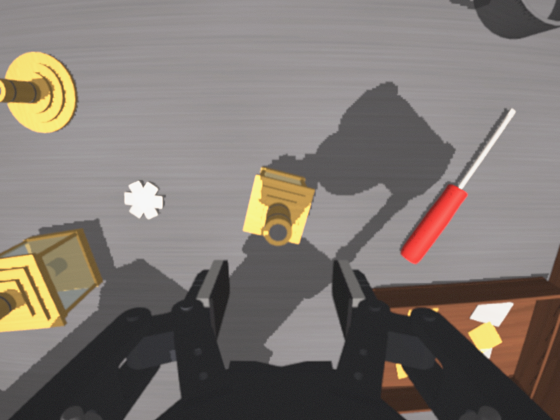

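View pics/s6.png

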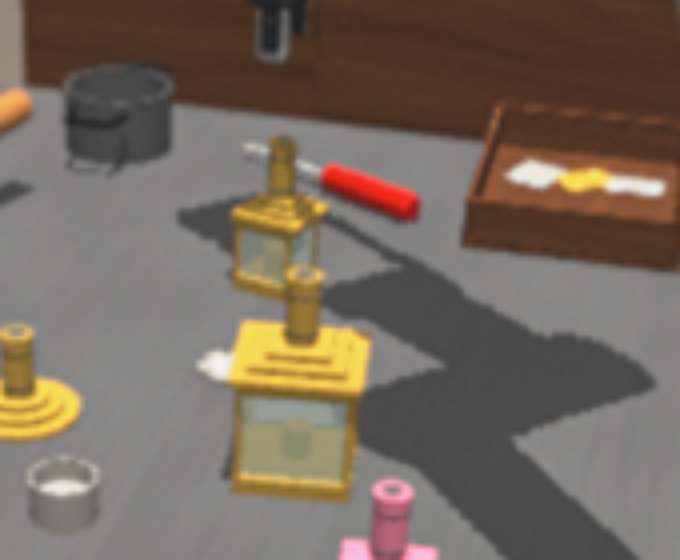

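Both square roofs are seated; the chimney is at (278,231) against (277,229) predicted. Next is the big round roof at (656, -114).

Call:
{"method": "send_rows", "body": {"motion": [[1.4,-3.2,0,0,5.5],[1.4,-3.2,0,0,5.5],[1.4,-3.2,0,0,5.5],[1.4,-3.2,0,0,5.5],[1.4,-3.2,0,0,5.5]]}}

```text
t: 14.35
tool_pos: [611.4, -213.2, 355.3]
orientation: [[1.0, -0.003, -0.002], [-0.003, -1.0, 0.001], [-0.002, -0.001, -1.0]]
wrist_force: [0.4, 0.0, -0.2]
width: 55.5
```

Call:
{"method": "send_rows", "body": {"motion": [[1.4,-3.2,0,0,5.5],[1.4,-3.4,1,0,5.5],[1.6,-3.4,1,0,5.5],[0,0,2,0,5.5],[0,0,1,0,5.5]]}}

```text
t: 14.77
tool_pos: [655.1, -112.1, 303.4]
orientation: [[1.0, 0.002, -0.005], [0.002, -1.0, 0.001], [-0.005, -0.001, -1.0]]
wrist_force: [-0.5, -0.1, -0.9]
width: 55.3
```

Call:
{"method": "send_rows", "body": {"motion": [[0,0,0,0,5.5],[0,0,0,0,5.5],[0,0,0,0,5.5],[0,0,0,0,5.5],[0,0,0,0,5.5]]}}

```text
t: 15.18
tool_pos: [655.4, -115.9, 307.8]
orientation: [[1.0, -0.001, 0.002], [-0.001, -1.0, -0.001], [0.002, 0.001, -1.0]]
wrist_force: [-0.6, 0.5, -0.8]
width: 55.1
```

Run:
```python
from h import *
i=ctrl.camera_info('wrist')
cv2.imwrite('pics/w7.png',ctrl.read_camera('wrist')[:,:,::-1])
print(ctrl.read_state()['tool_pos'])
print(proj('wrist',[[656.1,-114.3,61]],i))
```

```text
[ 655.34154906 -115.66072264  307.73479248]
[[277.5850018  223.88923941]]
```

View pics/w7.png

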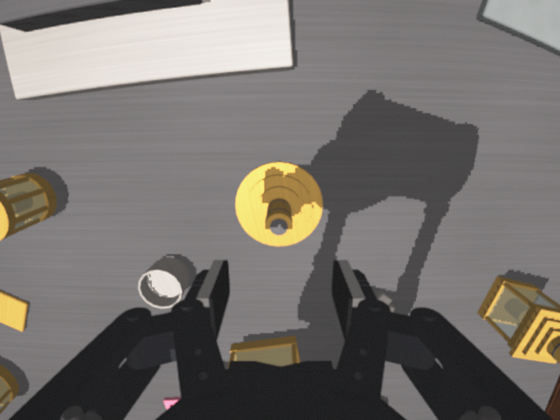

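Chimney at (279,227) against (278,224) predicted. Descend and grip.

Call:
{"method": "send_rows", "body": {"motion": [[0,-0.1,2.5,0,5.5],[0,0,3,0,5.5],[0,0,3,0,5.5],[0,0,2,0,5.5],[0,0,0.7,0,5.5]]}}

```text
t: 15.65
tool_pos: [654.0, -113.8, 191.6]
orientation: [[1.0, -0.0, -0.005], [-0.0, -1.0, 0.001], [-0.005, -0.001, -1.0]]
wrist_force: [-0.1, -0.2, 0.5]
width: 55.5
```

Call:
{"method": "send_rows", "body": {"motion": [[0,0,0,0,4],[0,0,0,0,3],[0,0,0,0,2],[0,0,0,0,1],[0,0,0,0,0.5]]}}

```text
t: 16.07
tool_pos: [656.2, -114.1, 196.7]
orientation: [[1.0, 0.0, 0.004], [0.0, -1.0, -0.001], [0.004, 0.001, -1.0]]
wrist_force: [-0.6, -0.7, 2.6]
width: 20.6
```

Call:
{"method": "send_rows", "body": {"motion": [[0,0,0,0,0.5],[0,0,0,0,0.5],[0,0,0,0,0.5],[0,0,0,0,0.5],[0,0,0,0,0.5]]}}

```text
t: 16.48
tool_pos: [656.2, -114.1, 196.6]
orientation: [[1.0, 0.0, 0.004], [0.0, -1.0, -0.001], [0.004, 0.001, -1.0]]
wrist_force: [0.7, -1.6, 6.5]
width: 20.9
```

Call:
{"method": "send_rows", "body": {"motion": [[0,0,-1,0,0.5],[0,0,-3,0,0.5],[0,0,-4,0,0.5],[0,0,-3,0,0.5],[0,0,-1,0,0.5]]}}

```text
t: 16.9
tool_pos: [656.3, -113.8, 320.5]
orientation: [[1.0, 0.001, 0.008], [0.001, -1.0, -0.002], [0.008, 0.002, -1.0]]
wrist_force: [0.6, 0.9, -0.8]
width: 20.7
```

Call:
{"method": "send_rows", "body": {"motion": [[-1,-1.6,0,0,0.5],[-2,-3.2,0,0,0.5],[-2,-3.2,0,0,0.5],[-2,-3.2,0,0,0.5],[-2,-3.2,0,0,0.5]]}}

```text
t: 17.32
tool_pos: [563.5, 31.4, 313.6]
orientation: [[1.0, -0.0, -0.003], [-0.0, -1.0, 0.0], [-0.003, -0.0, -1.0]]
wrist_force: [-0.6, 1.0, -1.2]
width: 20.9
```

Call:
{"method": "send_rows", "body": {"motion": [[-2,-3.2,0,0,0.5],[-2,-3.2,0,0,0.5],[-2,-3.2,0,0,0.5],[-2,-3.2,0,0,0.5],[-2,-3.2,0,0,0.5]]}}

```text
t: 17.73
tool_pos: [463.2, 191.3, 313.9]
orientation: [[1.0, 0.0, -0.002], [0.0, -1.0, -0.0], [-0.002, 0.0, -1.0]]
wrist_force: [0.8, 0.7, -1.0]
width: 20.6
```

Call:
{"method": "send_rows", "body": {"motion": [[-2,-3.2,0,0,0.5],[-2,-3.2,0,0,0.5],[-2.1,-2.86,0,0,0.5],[0,0,0,0,0.5],[0,0,0,0,0.5]]}}

```text
t: 18.15
tool_pos: [402.3, 283.8, 314.0]
orientation: [[1.0, 0.005, -0.002], [0.005, -1.0, -0.001], [-0.002, 0.001, -1.0]]
wrist_force: [1.3, 0.3, -1.4]
width: 20.8
```

Run:
```python
from h import *
cv2.imwrite('pics/w8.png',ctrl.read_camera('wrist')[:,:,::-1])
cv2.imwrite('pics/s8.png',cv2.resize(ctrl.read_camera('side')[120:380,120:420,::-1],None,fx=2.3,fy=2.3))
print(ctrl.read_state()['tool_pos'])
```

```text
[404.05064747 282.43129357 314.23482489]
```

View pics/w8.png

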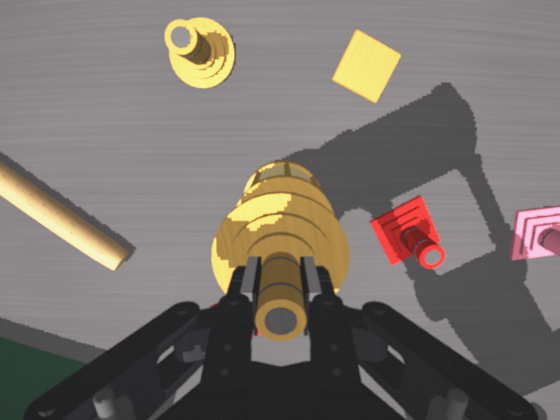

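View pics/s8.png

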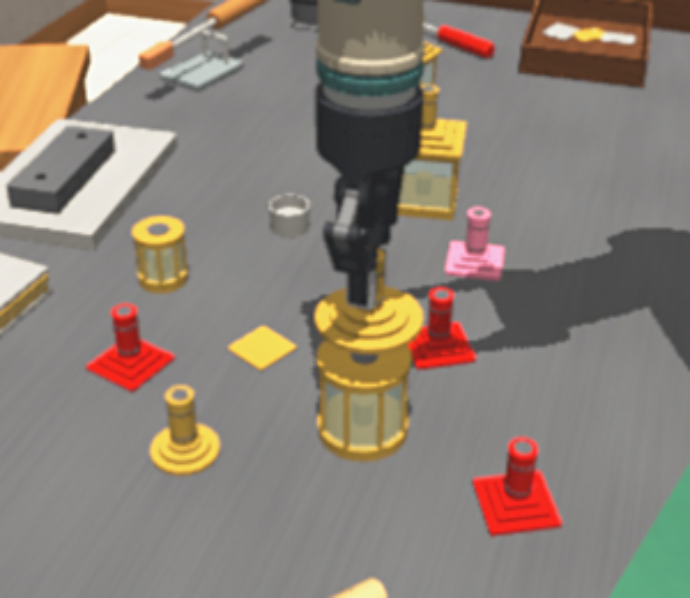

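The roof is held level over the big round lantern and is centred at column 280, with the lantern's front edge around 282. Lower.

Call:
{"method": "send_rows", "body": {"motion": [[0,0,0.7,0,0.5],[0,0,1.2,0,0.5],[0,0,1,0,0.5],[0,0,0.5,0,0.5],[0,0,0,0,0.5]]}}

```text
t: 18.67
tool_pos: [404.1, 281.7, 278.9]
orientation: [[1.0, -0.001, -0.003], [-0.001, -1.0, -0.002], [-0.003, 0.002, -1.0]]
wrist_force: [-0.0, -0.5, -0.7]
width: 21.0
```

Call:
{"method": "send_rows", "body": {"motion": [[0,0,0.1,0,0.5],[0,0,0.1,0,0.5],[0,0,0,0,0.5],[0,0,0,0,0.5],[0,0,0,0,0.5]]}}

```text
t: 19.08
tool_pos: [404.3, 282.9, 279.0]
orientation: [[1.0, 0.001, 0.001], [0.001, -1.0, 0.0], [0.001, -0.0, -1.0]]
wrist_force: [0.3, 0.1, -1.5]
width: 20.5
```

Call:
{"method": "send_rows", "body": {"motion": [[0,0,0.1,0,0.5],[0,0,0,0,0.5],[0,0,0,0,0.5],[0,0,0,0,0.5],[0,0,0,0,0.5]]}}

```text
t: 19.5
tool_pos: [404.2, 282.8, 277.7]
orientation: [[1.0, 0.001, 0.0], [0.001, -1.0, -0.0], [0.0, 0.0, -1.0]]
wrist_force: [-0.1, -0.5, -1.6]
width: 20.6
```

Call:
{"method": "send_rows", "body": {"motion": [[0,0,0.1,0,0.5],[0,0,0,0,0.5],[0,0,0,0,0.5],[0,0,0,0,0.5],[0,0,0,0,0.5]]}}

```text
t: 19.92
tool_pos: [404.2, 282.8, 276.7]
orientation: [[1.0, 0.0, 0.0], [0.0, -1.0, 0.0], [0.0, -0.0, -1.0]]
wrist_force: [0.1, 0.4, -0.4]
width: 20.3
```

Call:
{"method": "send_rows", "body": {"motion": [[0,0,0.05,0,0.5],[0,0,0,0,0.5],[0,0,0,0,0.5],[0,0,0,0,0.5],[0,0,0,0,0.5]]}}

```text
t: 20.33
tool_pos: [404.2, 282.8, 276.6]
orientation: [[1.0, 0.0, 0.0], [0.0, -1.0, 0.0], [0.0, -0.0, -1.0]]
wrist_force: [-1.7, -0.3, 5.5]
width: 20.8
```

Seated at 276.6. Release, rise, and go to the small round roof at (536.4, 353.8).

Call:
{"method": "send_rows", "body": {"motion": [[0,0,0,0,2.6],[0,0,0,0,4],[0,0,0,0,5],[0,0,0,0,5.5],[0,0,0,0,5.5]]}}

```text
t: 20.75
tool_pos: [404.2, 282.7, 275.9]
orientation: [[1.0, 0.0, -0.0], [0.0, -1.0, -0.0], [-0.0, 0.0, -1.0]]
wrist_force: [0.9, -0.3, -0.4]
width: 54.8
```

Call:
{"method": "send_rows", "body": {"motion": [[0,0,-1,0,5.5],[0,0,-2,0,5.5],[0,0,-3,0,5.5],[0,0,-1.5,0,5.5],[0,0,0,0,5.5]]}}

```text
t: 21.17
tool_pos: [405.3, 283.4, 354.6]
orientation: [[1.0, 0.0, 0.007], [0.0, -1.0, 0.003], [0.007, -0.003, -1.0]]
wrist_force: [0.6, 0.4, 0.8]
width: 54.9
```

Call:
{"method": "send_rows", "body": {"motion": [[2.6,-1.4,0,0,5.5],[2.65,-1.4,0,0,5.5],[2.65,-1.4,0,0,5.5],[2.65,-1.4,0,0,5.5],[2.65,-1.5,0,0,5.5]]}}

```text
t: 21.58
tool_pos: [537.1, 354.2, 349.7]
orientation: [[1.0, 0.0, -0.002], [0.0, -1.0, -0.001], [-0.002, 0.001, -1.0]]
wrist_force: [0.0, 0.9, -0.2]
width: 55.0
```

Call:
{"method": "send_rows", "body": {"motion": [[0,0,2,0,5.5],[0,0,2,0,5.5],[0,0,0,0,5.5],[0,0,0,0,5.5],[0,0,0,0,5.5]]}}

```text
t: 22.0
tool_pos: [536.1, 353.8, 311.2]
orientation: [[1.0, 0.0, -0.0], [0.0, -1.0, -0.0], [-0.0, 0.0, -1.0]]
wrist_force: [-0.2, 0.3, 0.6]
width: 54.9
```

Run:
```python
from h import *
i=ctrl.camera_info('wrist')
cv2.imwrite('pics/w9.png',ctrl.read_camera('wrist')[:,:,::-1])
print(ctrl.read_state()['tool_pos'])
print(proj('wrist',[[536.4,353.8,61],[404.8,282.4,141],[664.6,136,60]],i))
```

```text
[536.25869806 353.88207292 312.02809345]
[[279.74774044 222.36163107]
 [380.66909856 435.51633748]
 [575.91166559  57.06270566]]
```

View pics/w9.png

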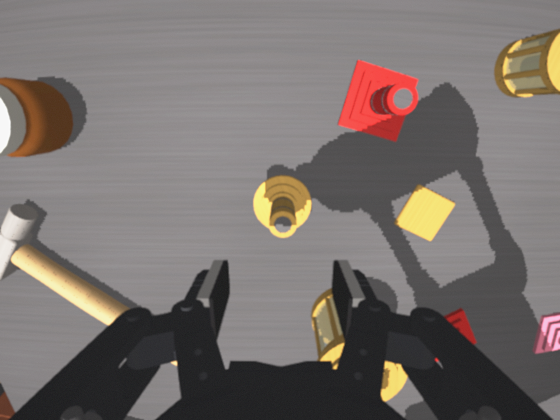

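Chimney at (283,226) against (280,222) predicted, the same ~2 mm bias as before. Descend and grip.

Call:
{"method": "send_rows", "body": {"motion": [[0,0.05,2.5,0,5.5],[0,0,3,0,5.5],[0,0,3,0,5.5],[0,0,2.2,0,5.5],[0,0,0.8,0,5.5]]}}

```text
t: 22.47
tool_pos: [535.2, 352.7, 194.1]
orientation: [[1.0, 0.0, -0.003], [0.0, -1.0, -0.002], [-0.003, 0.002, -1.0]]
wrist_force: [-1.6, -0.7, 0.1]
width: 54.7
```

Call:
{"method": "send_rows", "body": {"motion": [[0,0,0,0,4],[0,0,0,0,3],[0,0,0,0,2],[0,0,0,0,1],[0,0,0,0,0.5]]}}

```text
t: 22.88
tool_pos: [537.0, 353.8, 198.5]
orientation: [[1.0, 0.0, 0.004], [0.0, -1.0, 0.002], [0.004, -0.002, -1.0]]
wrist_force: [0.6, -0.3, 6.4]
width: 20.4
```

Call:
{"method": "send_rows", "body": {"motion": [[0,0,0,0,0.5],[0,0,0,0,0.5],[0,0,0,0,0.5],[0,0,0,0,0.5],[0,0,0,0,0.5]]}}

```text
t: 23.3
tool_pos: [537.0, 353.8, 198.5]
orientation: [[1.0, 0.001, 0.004], [0.001, -1.0, 0.002], [0.004, -0.002, -1.0]]
wrist_force: [-0.9, 0.1, 6.6]
width: 21.0
```

Call:
{"method": "send_rows", "body": {"motion": [[0,0,-1,0,0.5],[0,0,-3,0,0.5],[0,0,-4,0,0.5],[0,0,-2.5,0,0.5],[0,0,-0.5,0,0.5]]}}

```text
t: 23.72
tool_pos: [537.3, 354.0, 312.6]
orientation: [[1.0, 0.001, 0.009], [0.0, -1.0, 0.005], [0.009, -0.005, -1.0]]
wrist_force: [0.6, 0.2, -0.7]
width: 21.0
```

Call:
{"method": "send_rows", "body": {"motion": [[0.92,1.56,0,0,0.5],[1.83,3.11,0,0,0.5],[1.83,3.11,0,0,0.5],[1.83,3.11,0,0,0.5],[1.83,3.11,0,0,0.5]]}}

```text
t: 24.13
tool_pos: [618.6, 212.1, 305.7]
orientation: [[1.0, 0.001, -0.001], [0.001, -1.0, -0.0], [-0.001, 0.0, -1.0]]
wrist_force: [0.4, -0.2, -1.2]
width: 20.7
```

Call:
{"method": "send_rows", "body": {"motion": [[1.83,3.11,0,0,0.5],[1.83,3.11,0,0,0.5],[0.92,1.56,0,0,0.5],[0,0,0,0,0.5],[0,0,0,0,0.5]]}}

```text
t: 24.55
tool_pos: [664.4, 134.8, 305.4]
orientation: [[1.0, -0.002, -0.002], [-0.002, -1.0, 0.001], [-0.002, -0.001, -1.0]]
wrist_force: [0.4, 0.1, -1.4]
width: 20.5
```

Run:
```python
from h import *
cv2.imwrite('pics/w10.png',ctrl.read_camera('wrist')[:,:,::-1])
cv2.imwrite('pics/s10.png',cv2.resize(ctrl.read_camera('side')[120:380,120:420,::-1],None,fx=2.3,fy=2.3))
print(ctrl.read_state()['tool_pos'])
```

```text
[663.60163794 136.57184273 305.74715617]
```

View pics/w10.png

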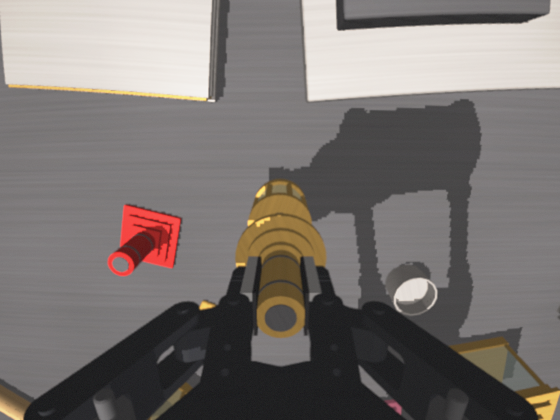

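View pics/s10.png

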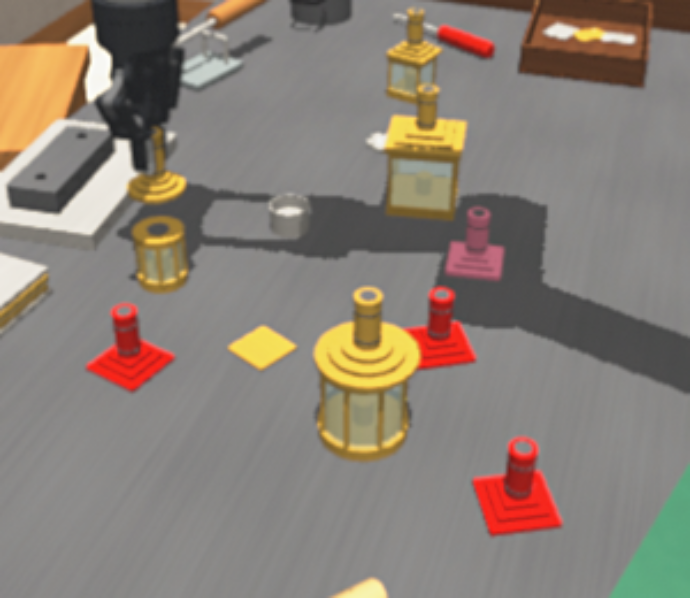

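The roof is centred over the small round lantern (roof and lantern both near column 280). Lower.

Call:
{"method": "send_rows", "body": {"motion": [[0,0,0.8,0,0.5],[0,0,1.4,0,0.5],[0,0,1.3,0,0.5],[0,0,0.7,0,0.5],[0,0,0,0,0.5]]}}

```text
t: 25.07
tool_pos: [663.0, 136.7, 261.8]
orientation: [[1.0, 0.002, -0.005], [0.002, -1.0, -0.0], [-0.005, 0.0, -1.0]]
wrist_force: [0.1, 0.8, -1.4]
width: 20.7
```

Call:
{"method": "send_rows", "body": {"motion": [[0,0,0.1,0,0.5],[0,0,0.1,0,0.5],[0,0,0,0,0.5],[0,0,0,0,0.5],[0,0,0,0,0.5]]}}

```text
t: 25.48
tool_pos: [664.6, 135.6, 262.8]
orientation: [[1.0, 0.0, 0.001], [0.0, -1.0, 0.0], [0.001, -0.0, -1.0]]
wrist_force: [0.9, -0.1, -0.9]
width: 20.2
```

Call:
{"method": "send_rows", "body": {"motion": [[0,0,0.1,0,0.5],[0,0,0,0,0.5],[0,0,0,0,0.5],[0,0,0,0,0.5],[0,0,0,0,0.5]]}}

```text
t: 25.9
tool_pos: [664.5, 135.5, 261.2]
orientation: [[1.0, 0.0, -0.0], [0.0, -1.0, -0.0], [-0.0, 0.0, -1.0]]
wrist_force: [-0.3, 0.5, -0.8]
width: 20.2
```

Call:
{"method": "send_rows", "body": {"motion": [[0,0,0.1,0,0.5],[0,0,0.1,0,0.5],[0,0,0,0,0.5],[0,0,0,0,0.5],[0,0,0,0,0.5]]}}

```text
t: 26.32
tool_pos: [664.4, 135.6, 259.1]
orientation: [[1.0, 0.0, -0.0], [0.0, -1.0, -0.0], [-0.0, 0.0, -1.0]]
wrist_force: [0.3, -0.0, -1.3]
width: 20.6
```

Call:
{"method": "send_rows", "body": {"motion": [[0,0,0.1,0,0.5],[0,0,0,0,0.5],[0,0,0,0,0.5],[0,0,0,0,0.5],[0,0,0,0,0.5]]}}

```text
t: 26.73
tool_pos: [664.5, 135.6, 258.5]
orientation: [[1.0, 0.0, 0.001], [0.0, -1.0, -0.0], [0.001, 0.0, -1.0]]
wrist_force: [-0.5, 0.5, 3.0]
width: 20.4
```

Seated at 258.5. Release, rise, and back the arm away so the last pictures are clear.

Call:
{"method": "send_rows", "body": {"motion": [[0,0,0,0,2.6],[0,0,0,0,4],[0,0,0,0,5],[0,0,0,0,5.5],[0,0,0,0,5.5]]}}

```text
t: 27.15
tool_pos: [664.5, 135.6, 258.0]
orientation: [[1.0, 0.0, -0.0], [0.0, -1.0, -0.0], [-0.0, 0.0, -1.0]]
wrist_force: [-0.1, 0.9, 0.3]
width: 55.1
```

Call:
{"method": "send_rows", "body": {"motion": [[0,0,-1,0,5.5],[0,0,-2,0,5.5],[0,0,-3,0,5.5],[0,0,-4,0,5.5],[0,0,-4,0,5.5]]}}

```text
t: 27.57
tool_pos: [664.0, 135.6, 399.6]
orientation: [[1.0, 0.0, -0.002], [0.0, -1.0, -0.0], [-0.002, 0.0, -1.0]]
wrist_force: [0.8, 0.1, 0.1]
width: 54.8
```

Call:
{"method": "send_rows", "body": {"motion": [[-4,0,0,0,5.5],[-4,0,0,0,5.5],[-4,0,0,0,5.5],[-4,0,0,0,5.5],[-4,0,0,0,5.5]]}}

```text
t: 27.98
tool_pos: [462.4, 135.4, 398.9]
orientation: [[1.0, 0.0, 0.001], [0.0, -1.0, 0.0], [0.001, -0.0, -1.0]]
wrist_force: [0.6, 0.3, -0.7]
width: 55.0
```

Call:
{"method": "send_rows", "body": {"motion": [[-4,0,0,0,5.5],[-3,0,0,0,5.5],[-3,0,0,0,5.5],[-1,0,0,0,5.5],[0,0,0,0,5.5]]}}

```text
t: 28.4
tool_pos: [352.0, 135.4, 399.0]
orientation: [[1.0, 0.001, 0.001], [0.001, -1.0, 0.0], [0.001, -0.0, -1.0]]
wrist_force: [-0.8, 0.5, 0.1]
width: 55.0
```

Run:
```python
from h import *
t=ctrl.read_camera('top')[:,:,::-1]
cv2.imwrite('pics/t11.png',t)
cv2.imwrite('pics/t11a.png',cv2.resize(t[165:275,120:230],None,fx=5,fy=5,interpolation=cv2.INTER_CUBIC))
cv2.imwrite('pics/t11b.png',cv2.resize(t[105:175,190:280],None,fx=5,fy=5,interpolation=cv2.INTER_CUBIC))
cv2.imwrite('pics/t11c.png',cv2.resize(t[155:275,290:465],None,fx=4.5,fy=4.5,interpolation=cv2.INTER_CUBIC))
cv2.imwrite('pics/s11.png',cv2.resize(ctrl.read_camera('side')[120:380,120:420,::-1],None,fx=2.3,fy=2.3))
print(ctrl.read_state()['tool_pos'])
```

```text
[355.38174564 135.55011    399.1411196 ]
```

View pics/t11.png

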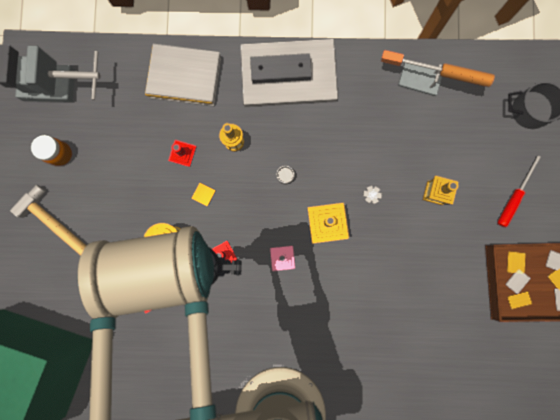

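View pics/s11.png

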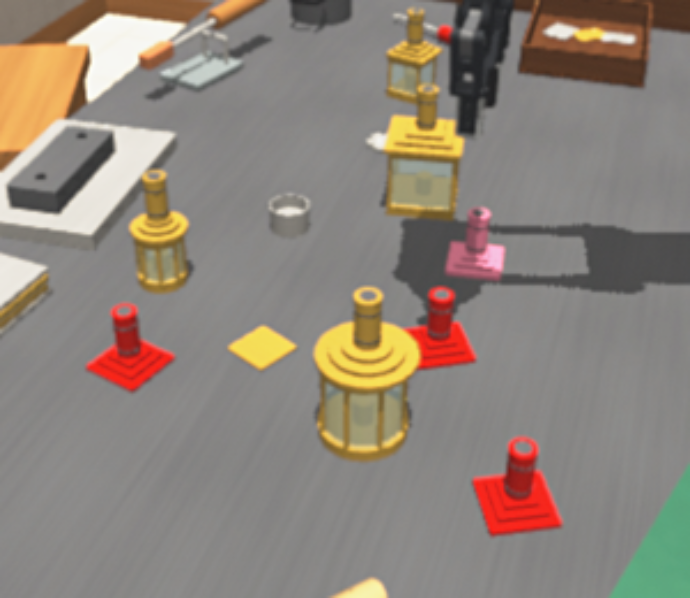

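View pics/t11c.png

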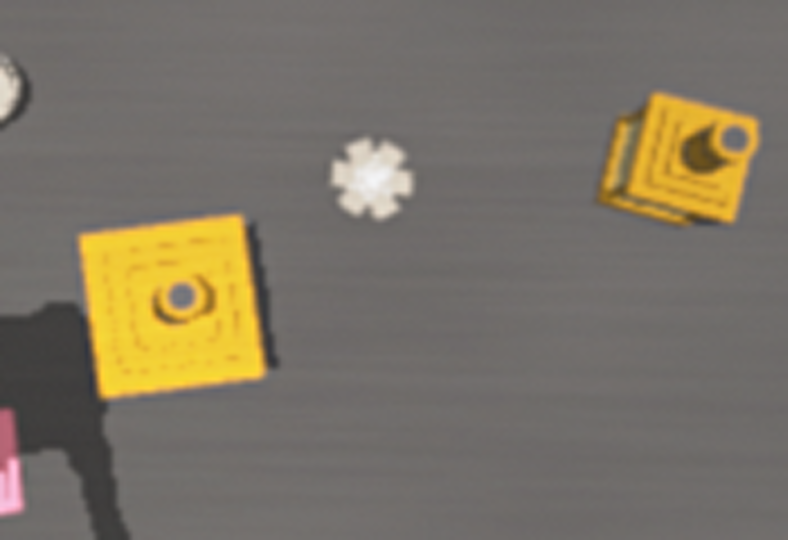

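View pics/t11a.png

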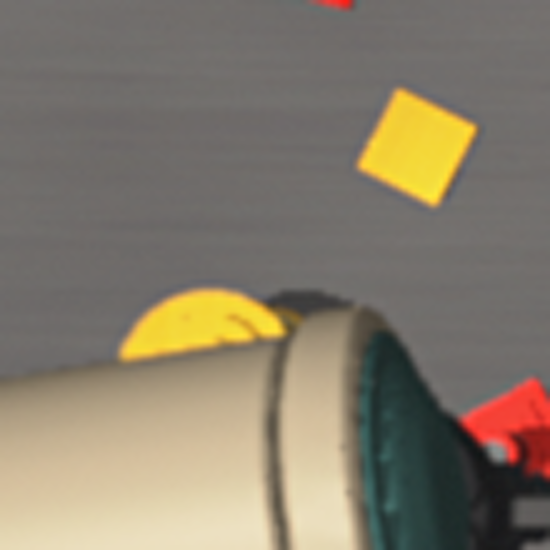

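View pics/t11b.png

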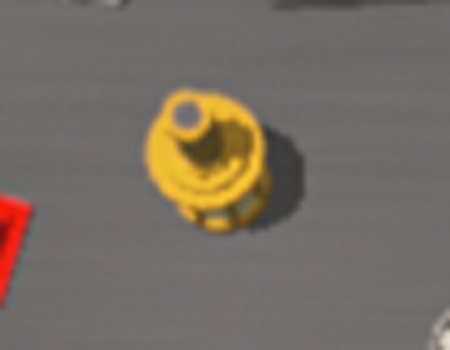

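Everything looks seated and upright. Numeric check of chimney tops and square corners; big round is hidden from the top camera by the arm, so I'll take it from the side view.

Run:
```python
from h import *
np.set_printoptions(precision=1,suppress=True)
f=lambda o,p,s:np.array(p)/s+o-0.5+0.5/s
print('BS',atz('top',f((290,155),[(182,296)],4.5),141),'vs 454.2 -101.3')
print('SS',atz('top',f((290,155),[(735,139)],4.5),121),'vs 542.7 -374.8')
print('SR',atz('top',f((190,105),[(188,116)],5.),121),'vs 664.6 136')
for n,cs,z in (('BS',[(79,235),(242,214),(267,376),(102,398)],83),('SS',[(654,93),(760,120),(736,222),(632,195)],63)):
    q=atz('top',f((290,155),cs,4.5),z);e=np.roll(q,-1,0)-q
    print(n,q.mean(0),np.linalg.norm(e,axis=1),np.degrees(np.arctan2(e[:,1],e[:,0]))%90)
print('BR side',atz('side',f((120,120),[(368.5,294)],2.3),141),'vs 404.8 282.4')
print('ref BS side',atz('side',f((120,120),[(428,90)],2.3),141))
```

```text
BS [[ 453.7 -100.4]] vs 454.2 -101.3
SS [[ 540.2 -375. ]] vs 542.7 -374.8
SR [[662.9 135.8]] vs 664.6 136
BS [ 454.  -100.9] [85.3 84.8 85.5 85.2] [8.7 9.2 9.  9. ]
SS [ 540.6 -376.8] [56.7 56.2 55.4 56.2] [76.3 76.2 76.2 77.6]
BR side [[400.5 282.2]] vs 404.8 282.4
ref BS side [[451.1 -96.5]]
```

```bash
python3 -c "
from workcell import ctrl
print(ctrl.job_done(), ctrl.read_state()['t'])"
```

```text
the job is handed in; nothing more can be done
the job is handed in; nothing more can be done
```

All four roofs are on their matching lantern bodies, and the job was handed in at about 29 s of the 93 s allowed. I gripped each roof by its chimney and lowered it in 1 mm steps until light contact (about 3–11 N at the wrist). That came at the expected height each time, and only then did I open the fingers.

| Roof | Offset from lantern axis | Squareness to lantern | Checked with |
|---|---|---|---|
| Big square | about 1 mm | within about 1° | top camera |
| Small square | about 2.5–3 mm | within about 2° | top camera |
| Small round | about 2 mm | – | top camera |
| Big round | 4 mm or less | – | side camera only |

- **Big round:** the arm hid it from the top camera, so this figure is weaker. The side camera read another roof 3–4 mm off in x and y, so much of the 4 mm may be camera error.
- **Small disagreement:** the wrist camera differed from the top camera by up to about 2 mm when I looked at the chimneys before gripping. I left it uncorrected, since it is well inside the 12 mm tolerance.
- **Final pictures:** the roofs lie flat, no lantern body has visibly moved (big round seen only from the side), and the arm stands clear with nothing in its fingers.

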